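Post a used culture dish through the slot of the discard box

ROBOT

A 7-joint arm with a two-finger parallel gripper is mounted at the origin on a cart in front of the work surface, level with it; the furniture and walls round the work are solid. World frame = base frame: x ahead of the robot, y to its left, z up, the work surface at z = 0. Lengths are in m, angles in rad, forces in N, time in s.
With the tool pointing down it reaches from about 0.425 to 0.925 m from the base axis. Payload 6.8 kg.
Tool frame: the origin (TCP) lies between the finger pads; the fingertips stand 14 mm ahead of it and the grasp point (between the pads) lies 5 mm behind it; z points along the fingers, y is the direction in which the jaws open and shut (so a half turn about z gives the same grasp; the last joint's range is limited). The gripper opens to 88 mm and grips with 3 to 60 N. Pads are 20 mm wide; open, the fingers measure 115 mm over their backs; the gripper's body (75 mm by 178 mm) begins 61 mm behind the grasp point.
Start: joints at [-1.443, 0.477, 0.022, 1.555, -0.011, 1.109, -0.083], TCP at [0.158, 0.656, 0.237] pointing down, gripper open.
Joint ranges: [-2.96, 2.96], [-0.34, 2.1], [-1.41, 1.46], [0.24, 2.44], [-1.37, 4.51], [0.17, 1.92], [-2.96, 2.96]. Speed limits (rad/s): [2.39, 2.39, 3.14, 3.14, 3.14, 3.14, 3.14].

INTERFACE

Orientations are given as a unit quaternion [x, y, z, w].
In Python, from station import sensors, imaging, job gives the robot as it stands.
- The arm moves only by the tool move_arm, never from a script. Its argument "plan" is a list of rows, each a list of 3 entries, a list of its own where there are three numbers: the shift along the tool's x, y, z in mm, then the turn, a rotation vector about the tool's x, y, z in rad, then the opening in per cent of the stroke, from 0 (shut) to 100 (fully open). In form: [[[x, y, z], [wx, wy, wz], fingers], ...]. A call has 1 to 12 rows; each row is the pose to reach, as a shift and turn from the pose commanded when the call began, along the tool's axes at that moment; what a row does not reach only later rows make up. A row lasts 1/8 s, in which the tool goes at most 62.5 mm and 10.7 degrees, less where a joint would pass 70% of its speed; a pose out of reach is approached as far as the arm can. A call with a gripper value outside its range is refused whole. The fingers move at their own pace and stop on an object; "force" is the grip in N (left out, the last holds). Time passes only in rows, so rows that repeat a pose let the fingers close. It gives the time, the measured TCP pose, the force and the opening at its end, in the units of the state.
- sensors.get_obs(): the state, without advancing time (a new reading comes with each control period).
- imaging.get_image(name): name is "scene" or "top"; returns the picture (400x640x3 uint8, red, green, blue); there is no depth.
- imaging.camera_model(name): a dict with "camera_matrix" (3x3 intrinsics, pixels), "k1" (the pictures are not rectified: a ray, as slopes to the right and down, at radius r is drawn at 1 + k1 r^2 times it, then the intrinsics apply), "R" (3x3) and "t" (3): a world point X has camera coordinates R X + t. Camera axes: x right, y down, z forward; pixel columns grow to the right and rows downward; lengths in m; the calibration is good to about 2 mm. A picture is of the moment at which its call begins. camera_model takes no time and is no camera call.
- job.job_done(): hands the job in, once; it reports no verdict.
The state is a dict: "t": time; "joint_pos": joint angles; "joint_vel": joint speeds; "joint_efforts": joint torques, N m; "eef_pos": TCP position; "tool_rot": TCP orientation; "wrist_force": force on the tool from outside, world axes, zero at the start; "ft_torque": the same for the moment, N m; "grip_width": finger opening in m.
Only numpy, scipy, OpenCV 4.12 (cv2) and the standard library are available. Lean on these libraries where they do the work, as an engineer would, in place of code of your own. Each camera call takes 0.05 s, during which the arm holds its last target.

TASK

Take the culture dish that stands on edge in the little stand and post it, on edge, through the narrow slot in the top of the discard box, pushing it down past the sprung rollers until it drops inside. The slot plate has been shifted by hand, so find the slot by feel, and press gently: the dish and box must never take more than 30 N. Leave the bottle, the tape roll and the dish that lies flat where they are.

Things in the scene. Friction and masses are not known exactly. Their poses are not given: they have to be found in the camera images.
- dish_center (a point): centre of the closed clear culture dish that stands on edge in the stand: a disc 60 mm across and 15 mm thick, about 15 g. The point is the middle of the disc; its z axis is the disc's axis (15 mm thickness runs along z, horizontal while the dish stands on edge). In the stand its centre is 38 mm and its top 68 mm above the bench.
- dish_stand: fixed grey stand, 56 x 80 x 24 mm; origin at the centre of its underside. The dish stands in it along the stand's y, its axis along the stand's x, on two cross rods, between two low side walls whose tops are 24 mm above the bench; above that both faces of the dish are free.
- drop_box: fixed discard box, 136 (x) x 110 (y) x 130 mm high, white with a clear front at -x; origin at the centre of its underside. Its flat top is a metal slot plate. Guides 2 mm and clamp-screw heads 7 mm higher than the plate lie more than 43 mm to either side (y) of the centre.
- box_top (a point): centre of the box's top, level with the plate face (130 mm up), axes as the box's. The slot is straight, 65 mm long along y, centred in y, 17.4 mm wide along x, with a 1.5 mm bevel on each long side and throat walls 30 mm deep. The plate is clamped anywhere from -16 to +16 mm along x off this point; that is not measured. It does not shift under the allowed forces.
- roller_level (a point): midway between two sprung rollers at the slot's ends, 12 mm below the plate face (for a centred plate). 51 mm apart at rest, they stop a dish on edge when 25 mm of it is in the slot; let go, it stays there, 35 mm showing, leaning up to 6 degrees. Pushed from above with some 3 to 5 N it passes with 18 to 14 mm still showing, then drops in; pushing until 10 mm shows is sure.
- amber_bottle: bystander: brown bottle with black cap, 47 mm across, 85 mm high, origin at the centre of its underside
- tape_roll: bystander: cream roll of tape lying flat, 60 mm across, 24 mm high, origin at the centre of its underside
- flat_dish: bystander: second clear dish, lying flat on the bench, 60 mm across, 15 mm high, origin at the centre of its underside

How it is judged:
By the outcome, as a careful person would: the job done as asked, in the order asked, and still so for the second after the job is handed in, with the robot touching nothing.
It also fails if it takes over 72 s, if anything falls off the work surface, if the arm or the gripper's body presses on something with over 40 N, if the wrist force passes 120 N, or if a joint passes its speed limit or range.

## Working session

There is one attempt and no reset: what is moved stays moved. The work goes in short steps, Python scripts to look and compute and a tool call to move; the robot and the scene stay as the last step left them, time stands still between calls to the robot, and variables do not carry over. Pictures are saved under pics/ and viewed, and the job is handed in when it is done.

Besides the shell and the picture viewer there is one more tool, called as a command line: name --argument value ..., lists and objects as JSON in quotes. move_arm: Moves the arm, as the interface text tells. Its arguments: {"type":"object","properties":{"plan":{"type":"array"},"force":{"type":"number"}},"required":["plan"]}

```bash
ls; mkdir -p pics; python3 - <<'E'
from station import sensors, imaging
import cv2, numpy as np
o=sensors.get_obs()
for k,v in o.items(): print(k,v)
for n in ("scene","top"):
    im=imaging.get_image(n); cv2.imwrite(f"pics/{n}0.png",im[:,:,::-1])
    c=imaging.camera_model(n); print(n,c)
E
```

```text
pics
t 0.0
joint_pos [-1.44309765  0.47776305  0.02233818  1.5564114  -0.01149869  1.10927639
 -0.08310996]
joint_vel [ 0.00011088  0.00073009  0.00020785  0.00087321  0.00022776 -0.00258196
 -0.00150285]
joint_efforts [-1.26311374e-03 -5.82835150e+01  1.53383475e+00 -2.72628933e+01
 -5.44248673e-02  1.68690691e-02  1.58740218e-04]
eef_pos [0.15757469 0.65578173 0.23572341]
tool_rot [ 1.17619386e-01  9.93058373e-01 -8.64179113e-04 -3.83037157e-05]
wrist_force [ 0.75541805 -0.09438251  0.59293795]
ft_torque [0.04742961 0.01297814 0.0591784 ]
grip_width 0.08794394361689628
scene {'camera_matrix': array([[511.85592724,   0.        , 318.12876805],
       [  0.        , 511.85592724, 192.23539892],
       [  0.        ,   0.        ,   1.        ]]), 'k1': -0.004261699230614158, 'R': array([[ 0.7922971 , -0.60989799,  0.01702226],
       [-0.3620378 , -0.49240134, -0.79149829],
       [ 0.491115  ,  0.6209391 , -0.61093428]]), 't': array([-0.51078816,  0.23480974,  1.03425592])}
top {'camera_matrix': array([[412.50338158,   0.        , 314.54758087],
       [  0.        , 412.50338158, 205.34967858],
       [  0.        ,   0.        ,   1.        ]]), 'k1': 0.024469090302489022, 'R': array([[ 1.17154620e-02, -9.99931226e-01,  5.39344723e-04],
       [-9.82353078e-01, -1.16102009e-02, -1.86675206e-01],
       [ 1.86668630e-01,  1.65715933e-03, -9.82421537e-01]]), 't': array([-0.08037756,  0.57754717,  1.08883445])}
```

View pics/scene0.png

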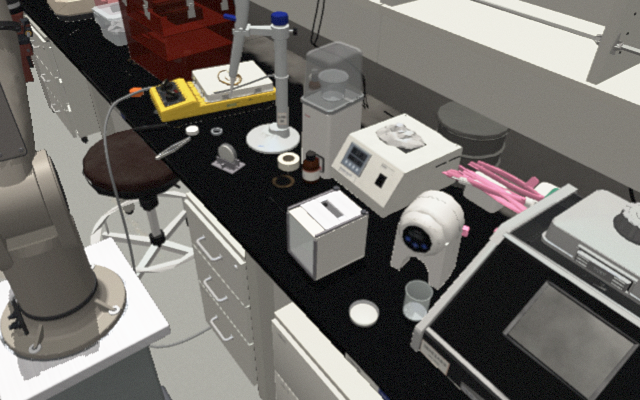

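View pics/top0.png

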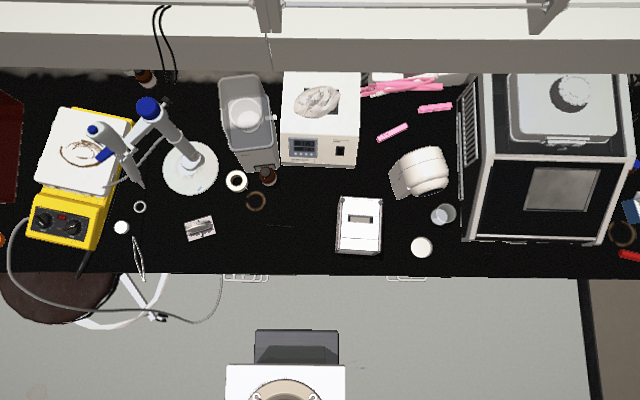

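```bash
cat > h.py <<'E'
import numpy as np, cv2
from station import sensors, imaging
from scipy.optimize import least_squares
from scipy.spatial.transform import Rotation as Ro
def proj(n,X):
    c=imaging.camera_model(n); p=np.atleast_2d(X)@c['R'].T+c['t']
    s=p[:,:2]/p[:,2:]; s=s*(1+c['k1']*(s**2).sum(1,keepdims=True))
    K=c['camera_matrix']; return s*[K[0,0],K[1,1]]+K[:2,2]
def ray(n,uv):
    c=imaging.camera_model(n);K=c['camera_matrix']
    d=(np.array(uv,float)-K[:2,2])/[K[0,0],K[1,1]]; s=d.copy()
    for _ in range(20): s=d/(1+c['k1']*(s@s))
    C=-c['R'].T@c['t']; v=c['R'].T@np.r_[s,1]; return C,v/np.linalg.norm(v)
def atz(n,uv,z):
    C,v=ray(n,uv); return C+v*(z-C[2])/v[2]
def tri(a,b):
    f=lambda X: np.r_[proj('scene',X)[0]-a, proj('top',X)[0]-b]
    r=least_squares(f,[.6,0,.05]); return r.x,r.fun
def crop(n,name,x0,y0,x1,y1,f):
    im=imaging.get_image(n)[:,:,::-1]; cv2.imwrite(f'pics/{name}.png',cv2.resize(im[y0:y1,x0:x1],None,fx=f,fy=f,interpolation=cv2.INTER_CUBIC))
E
python3 - <<'E'
from h import *
for n in('scene','top'):
    c=imaging.camera_model(n); print(n,-c['R'].T@c['t'], proj(n,[[0.158,.656,.237],[0,0,0],[.5,0,0]]))
for n,uv,z in [('top',(200,230),0),('top',(359,218),.13),('scene',(228,165),0),('scene',(328,210),.13),('top',(265,178),.08),('top',(236,181),.02),('top',(421,247),.01)]: print(n,uv,atz(n,uv,z))
crop('top','tA',170,150,430,280,3)
crop('scene','sA',200,120,400,290,4)
E
```

```text
scene [-0.01823261 -0.83811798  0.82640868] [[ 27.493799    68.42351496]
 [ 65.65668132 308.29702707]
 [272.28105487 213.7479196 ]]
top [ 0.36504567 -0.07547097  1.1775515 ] [[-34.32401027 381.35334814]
 [283.88295798 425.6881152 ]
 [288.53886971 235.49452462]]
top (200, 230) [0.51297502 0.25406837 0.        ]
top (359, 218) [ 0.53235719 -0.18829645  0.13      ]
scene (228, 165) [0.51774026 0.25239502 0.        ]
scene (328, 210) [ 0.52074264 -0.19190217  0.13      ]
top (265, 178) [0.64829781 0.06309537 0.08      ]
top (236, 181) [0.65382852 0.15396354 0.02      ]
top (421, 247) [ 0.47080778 -0.37529345  0.01      ]
```

View pics/tA.png

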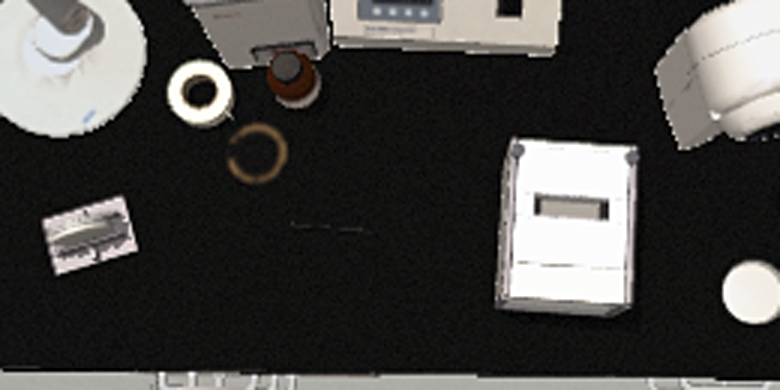

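View pics/sA.png

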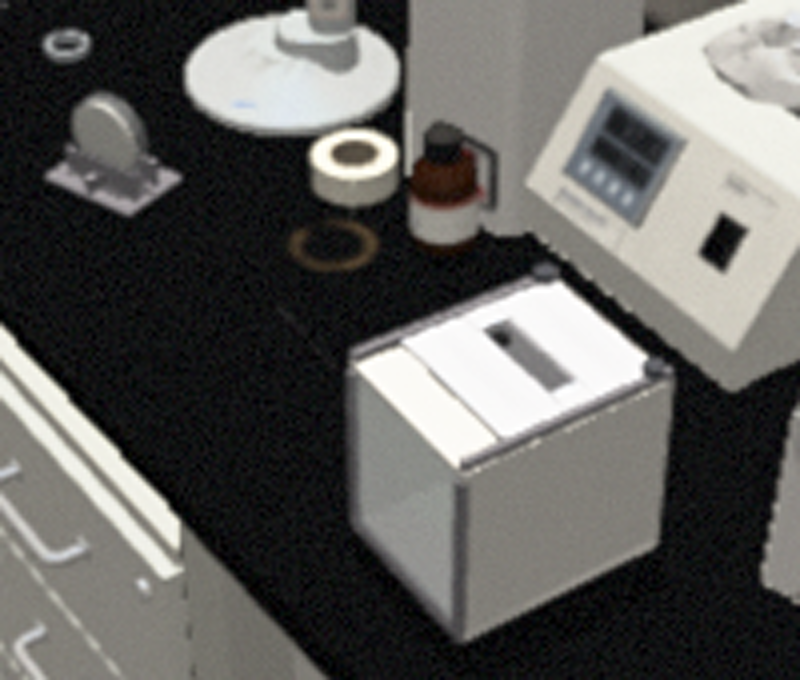

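The top view shows the stand at about px (200,229), the box at (358,225) with its slot at (360,219), the tape at (236,181), the bottle at (266,175) and the flat dish at (421,247). I'll zoom in on the details.

```bash
python3 - <<'E'
from h import *
crop('top','tBox',328,190,388,260,10)
crop('scene','sBox',280,180,380,280,7)
crop('top','tSt',178,208,222,248,14)
crop('scene','sSt',205,135,250,178,14)
E
```

```text
(no output)
```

View pics/tBox.png

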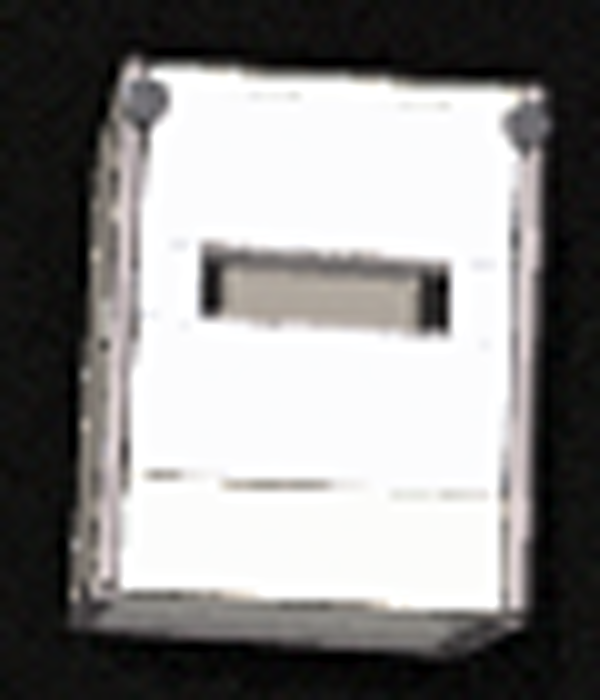

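View pics/sBox.png

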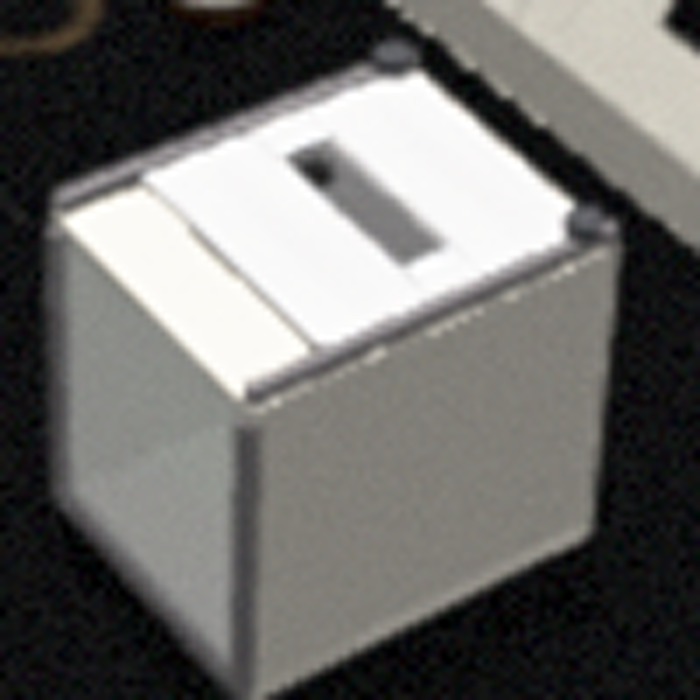

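View pics/tSt.png

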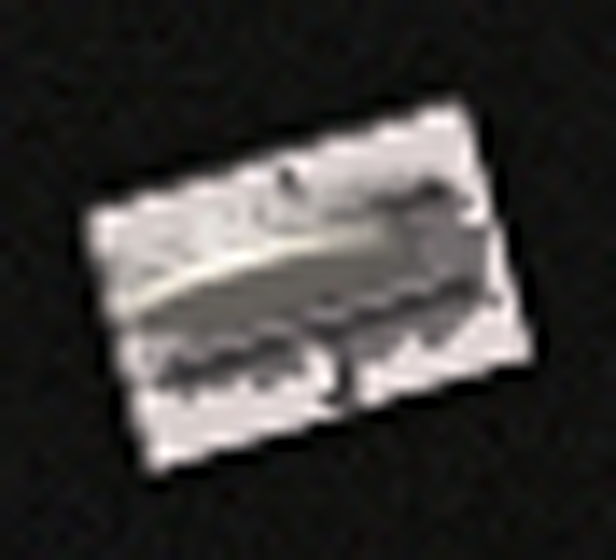

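View pics/sSt.png

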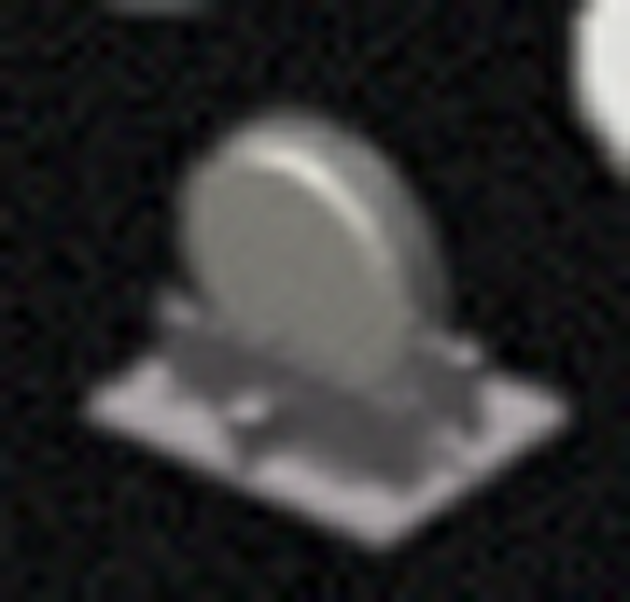

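```bash
cat > fit.py <<'E'
from h import *
def px(P,x0,y0,f): return np.array([[x0+(a+.5)/f-.5,y0+(b+.5)/f-.5] for a,b in P])
# box
def boxpts(p,L):
    x,y,th=p; c,s=np.cos(th),np.sin(th); R=np.array([[c,-s,0],[s,c,0],[0,0,1]]); return np.array(L)@R.T+[x,y,0]
def fit(Ls,Us,Lt,Ut,p0):
    f=lambda p: np.r_[(proj('scene',boxpts(p,Ls))-Us).ravel(),(proj('top',boxpts(p,Lt))-Ut).ravel()]
    r=least_squares(f,p0,loss='soft_l1'); print(r.x,np.round(f(r.x).reshape(-1,2),2).tolist()); return r.x
hx,hy,h=.068,.055,.130
Us=px([(58,205),(245,402),(618,237)],280,180,7); Ls=[(-hx,hy,h),(-hx,-hy,h),(hx,-hy,h)]
Ut=px([(132,60),(548,90),(522,615),(100,598)],328,190,10); Lt=[(hx,hy,h),(hx,-hy,h),(-hx,-hy,h),(-hx,hy,h)]
if __name__=='__main__':
    b=fit(Ls,Us,Lt,Ut,[.53,-.19,0])
    # slot corners
    c,s=np.cos(b[2]),np.sin(b[2])
    def loc(X): d=X[:2]-b[:2]; return np.round([c*d[0]+s*d[1],-s*d[0]+c*d[1]],4)
    for q in px([(203,245),(450,265),(448,335),(200,318)],328,190,10): print('top slot',loc(atz('top',q,.13)))
    for q in px([(285,155),(333,138),(447,243),(405,266)],280,180,7): print('sc slot',loc(atz('scene',q,.13)))
    # stand
    Us2=px([(85,410),(380,550),(570,410)],205,135,14); z=.004
    Ut2=px([(88,212),(462,98),(535,360),(150,472)],178,208,14)
    sx,sy=.028,.040
    for z in (0,.005): s_=fit([(-sx,sy,z),(-sx,-sy,z),(sx,-sy,z)],Us2,[(sx,sy,z),(sx,-sy,z),(-sx,-sy,z),(-sx,sy,z)],Ut2,[.51,.25,0.25])
E
python3 fit.py
```

```text
[ 0.51844592 -0.19164036 -0.0578966 ] [[-1.55, -1.18], [0.48, -0.07], [0.35, -0.39], [-0.29, 0.48], [0.5, 0.37], [1.04, 0.41], [-0.19, -0.95]]
top slot [0.022  0.0333]
top slot [ 0.0212 -0.0303]
top slot [ 0.003  -0.0306]
top slot [0.003 0.033]
sc slot [0.0045 0.0321]
sc slot [0.0219 0.0309]
sc slot [ 0.0215 -0.0295]
sc slot [ 0.0046 -0.0312]
[0.51930675 0.25580064 0.31023538] [[-0.03, 0.26], [0.06, -0.06], [-0.08, 0.62], [-0.24, -0.04], [0.13, 0.02], [-0.21, -0.26], [0.01, -0.03]]
[0.51820277 0.25344829 0.30884435] [[-0.17, -0.7], [-0.04, -0.99], [-0.11, -0.31], [0.02, 0.07], [0.51, 0.13], [0.17, -0.06], [0.26, 0.18]]
```

```bash
python3 - <<'E'
from h import *
for n,a,b in [('capA',(280,18),(148,106)),('capB',(231,17),(93,130)),('tip',(232,84),(139,187)),('capB2',(262,30),(104,152)),('base front',(263,150),(192,195)),('bottle cap',(310.5,155),(267,172)),('tape top',(289,157),(236,180.5)),('grey',(361,105),(275,165)),('white blk corner',(334,165),(281,167)),
 ('dish top',(205+285/14.,135+110/14.),(178+270/14.,208+245/14.))]:
    X,f=tri(a,b); print(n,X.round(3),f.round(1))
def disc(C,yaw,top=True,n=40):
    t=np.linspace(0,2*np.pi,n,endpoint=False); ax=np.array([np.cos(yaw),np.sin(yaw),0]); e=np.array([-np.sin(yaw),np.cos(yaw),0])
    return [np.array(C)+s*.0075*ax+.03*(np.cos(t)[:,None]*e+np.sin(t)[:,None]*[0,0,1]) for s in(-1,1)]
D=disc([.519,.255,.038],.31)
for n,(x0,y0,x1,y1) in {'scene':(205,135,250,178),'top':(178,208,222,248)}.items():
    f=14; im=imaging.get_image(n)[:,:,::-1]; c=cv2.resize(im[y0:y1,x0:x1],None,fx=f,fy=f,interpolation=cv2.INTER_CUBIC)
    for k,d in enumerate(D):
        q=((proj(n,d)-[x0,y0]+.5)*f-.5).round().astype(int)
        cv2.polylines(c,[q],True,[(0,0,255),(0,255,0)][k],1)
    cv2.imwrite(f'pics/ov_{n}.png',c)
E
python3 -c "
import cv2,numpy as np
a=cv2.imread('pics/ov_scene.png');b=cv2.imread('pics/ov_top.png');h=max(a.shape[0],b.shape[0])
p=lambda m:cv2.copyMakeBorder(m,0,h-m.shape[0],0,0,0)
cv2.imwrite('pics/ov.png',cv2.resize(np.hstack([p(a),p(b)]),(800,int(h*800/(a.shape[1]+b.shape[1])))))"
```

```text
capA [0.724 0.275 0.369] [ 0.4 -0.1 -0.2  0.3]
capB [0.667 0.396 0.351] [ 7.  -0.9 -2.6  4.8]
tip [0.6   0.357 0.184] [-2.7  0.3  1.1 -2.1]
capB2 [0.67  0.373 0.312] [-17.5   2.4   6.8 -12.3]
base front [ 0.632  0.28  -0.011] [-5.6  0.8  2.7 -4.9]
bottle cap [0.664 0.059 0.08 ] [ 0.4 -0.1 -0.2  0.4]
tape top [0.655 0.152 0.027] [-0.7  0.1  0.4 -0.6]
grey [ 0.692 -0.008  0.232] [-23.5   5.6  12.9 -20.4]
white blk corner [0.697 0.017 0.056] [-3.7  0.8  2.1 -3.4]
dish top [0.513 0.24  0.082] [ 0.7 -0.1 -0.3  0.6]
```

View pics/ov.png

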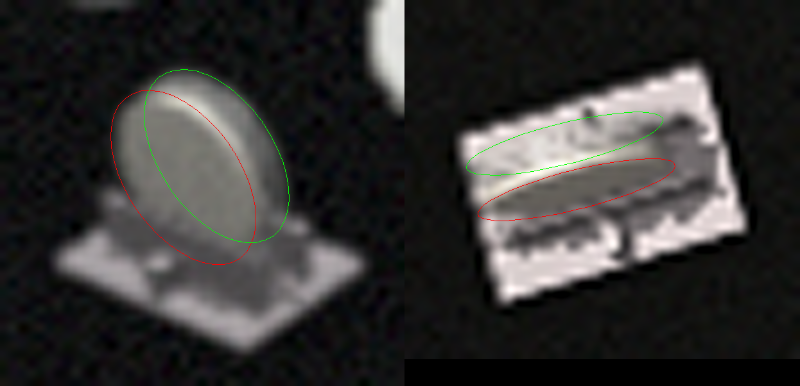

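```bash
cat >> h.py <<'E'
def go(p,head):
    "shift/turn in tool axes to bring TCP to p with tool down and y heading head"
    o=sensors.get_obs(); T=Ro.from_quat(o['tool_rot'])
    y=np.array([np.cos(head),np.sin(head),0]); z=np.array([0,0,-1.]); x=np.cross(y,z)
    G=Ro.from_matrix(np.c_[x,y,z]); 
    print('t',round(o['t'],2),'pos',o['eef_pos'].round(4),'F',o['wrist_force'].round(2),'w',round(o['grip_width'],4))
    print('shift mm',(T.inv().apply(np.array(p)-o['eef_pos'])*1000).round(1),'turn',(T.inv()*G).as_rotvec().round(4))
E
python3 -c "
from h import *
go([.505,.255,.16],.31)
go([.519,.255,.16],.31)"
```

```text
t 0.5 pos [0.1577 0.6563 0.2367] F [-0.19 -0.68 -0.01] w 0.0879
shift mm [-431.5 -309.1   76.7] turn [-0.    -0.     1.025]
t 0.5 pos [0.1577 0.6563 0.2367] F [-0.19 -0.68 -0.01] w 0.0879
shift mm [-445.1 -305.8   76.7] turn [-0.    -0.     1.025]
```

move_arm --plan '[[[-40,-28,0],[0,0,0.093],100],[[-81,-56,0],[0,0,0.186],100],[[-121,-83,0],[0,0,0.28],100],[[-162,-111,10],[0,0,0.373],100],[[-202,-139,20],[0,0,0.466],100],[[-243,-167,30],[0,0,0.559],100],[[-283,-195,40],[0,0,0.652],100],[[-324,-222,50],[0,0,0.745],100],[[-364,-250,60],[0,0,0.839],100],[[-405,-278,70],[0,0,0.932],100],[[-445,-306,77],[0,0,1.025],100],[[-445,-306,77],[0,0,1.025],100]]'

```text
t: 2.0
eef_pos: [0.5213, 0.2504, 0.1595]
tool_rot: [0.593, 0.805, -0.001, 0.001]
wrist_force: [-0.6, 0.2, -0.3]
grip_width: 0.088
```

```bash
python3 - <<'E'
from h import *
go([.519,.255,.056],.31)
print(sensors.get_obs()['joint_pos'].round(3))
crop('scene','sC',190,60,350,200,5)
crop('top','tC',120,130,280,270,5)
E
python3 -c "
import cv2,numpy as np
a=cv2.imread('pics/sC.png');b=cv2.imread('pics/tC.png')
cv2.imwrite('pics/C.png',cv2.resize(np.hstack([a,b]),(800,350)))"
```

```text
t 2.0 pos [0.5213 0.2504 0.1595] F [-0.63  0.18 -0.27] w 0.088
shift mm [  5.3  -0.9 103.5] turn [ 0.0004  0.0024 -0.0078]
[-0.846  0.422  0.372  1.885 -0.193  0.869 -0.076]
```

View pics/C.png

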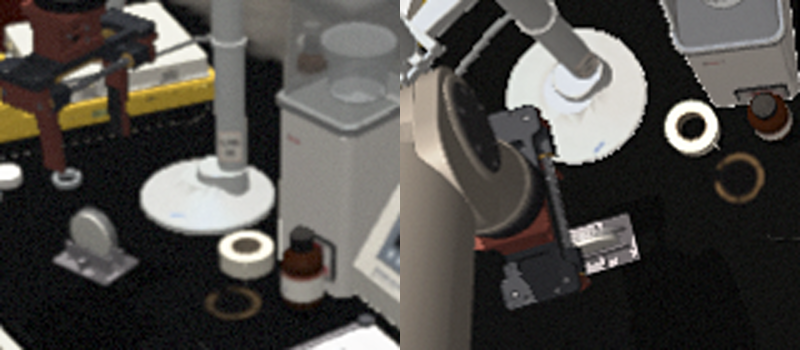

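```bash
python3 - <<'E'
from h import *
o=sensors.get_obs(); print(o['t'],o['eef_pos'])
T=Ro.from_quat(o['tool_rot'])
P=np.array([o['eef_pos']+T.apply([0,s*.05,.014]) for s in(-1,1)]+[o['eef_pos']+T.apply([0,s*.089,-.066]) for s in(-1,1)])
print(proj('scene',P),proj('top',P))
for n in('scene','top'):
    im=imaging.get_image(n)[:,:,::-1].copy()
    for q in proj(n,P): cv2.circle(im,tuple(q.round().astype(int)),2,(0,255,0),-1)
    cv2.imwrite(f'pics/D_{n}.png',im)
E
```

```text
2.1 [0.51891954 0.25483695 0.15966542]
[[209.63152935 126.95396566]
 [235.67260883 111.83424167]
 [194.67751627 105.06961325]
 [243.0941571   79.57192328]] [[188.84244785 239.17637318]
 [179.409995   201.68515738]
 [182.47431734 251.69438945]
 [164.62917486 179.64003036]]
```

View pics/D_scene.png

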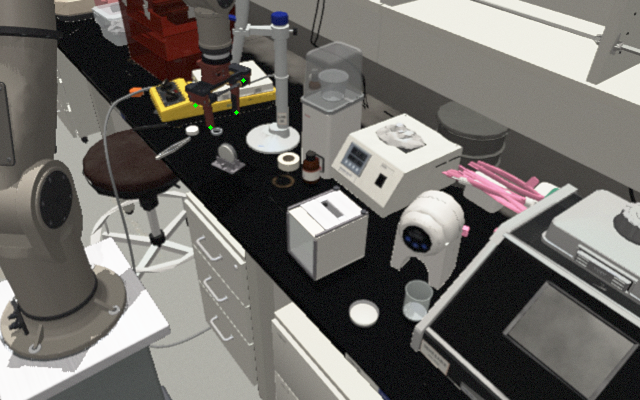

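View pics/D_top.png

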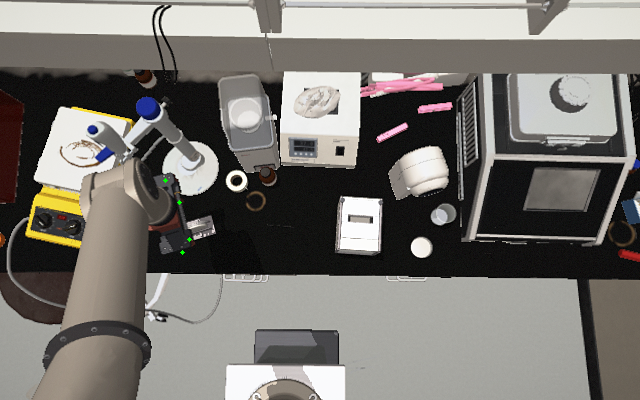

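```bash
python3 - <<'E'
from h import *
crop('scene','sE',150,0,310,150,5)
crop('top','tE',20,80,230,270,3.7)
for z in(.35,.4,.45): print(z,atz('top',(122,192),z),atz('scene',(218,45),z),atz('scene',(215,20),z), proj('top',[[.519,.255,z]]),proj('scene',[[.519,.255,z]]))
E
```

```text
0.35 [0.54540137 0.31965067 0.35      ] [0.52445475 0.24915481 0.35      ] [0.60255713 0.40775946 0.35      ] [[152.77656073 205.05916097]] [[214.80777952  44.74058162]]
0.4 [0.53450443 0.29577773 0.4       ] [0.46749867 0.13504345 0.4       ] [0.53740406 0.27700224 0.4       ] [[142.68997519 200.16635319]] [[212.55837121  24.18677597]]
0.45 [0.52360748 0.2719048  0.45      ] [0.4105426 0.0209321 0.45     ] [0.47225099 0.14624503 0.45      ] [[131.25224155 194.62141039]] [[210.19394391   2.56996515]]
```

View pics/sE.png

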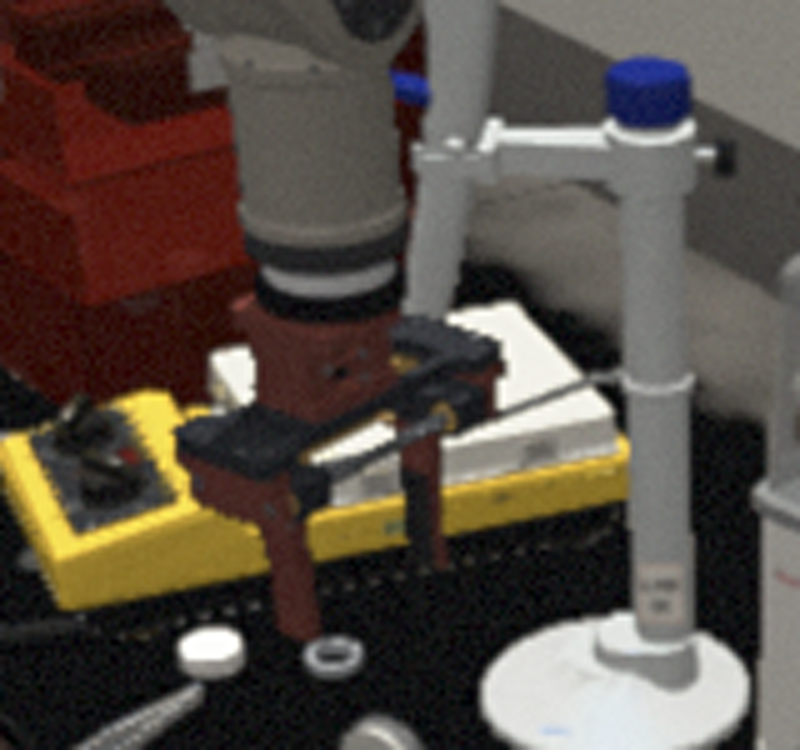

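View pics/tE.png

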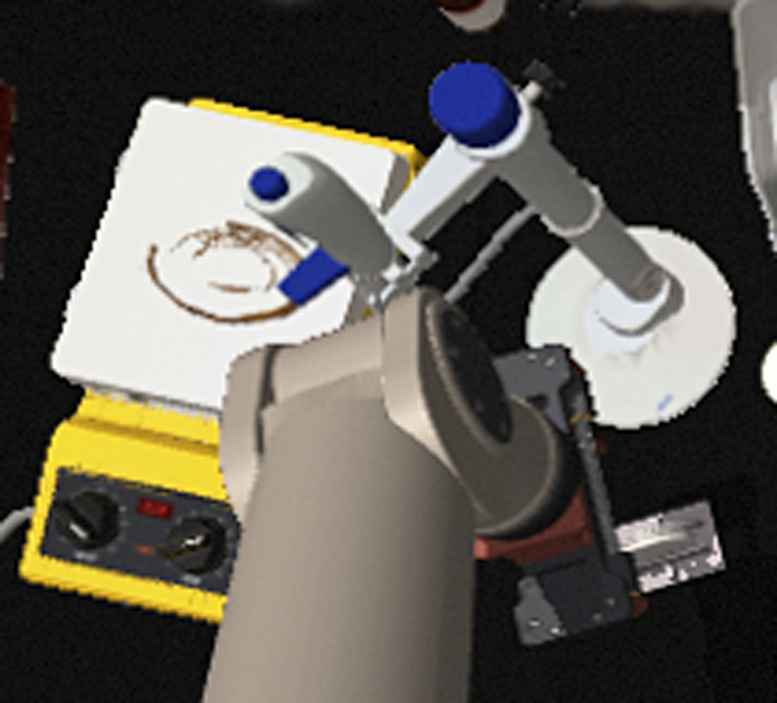

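```bash
python3 - <<'E'
from h import *
for n,a,b in [('clip',(241,30),(131,149)),('clip2',(234,30),(124,158)),('tip',(232,84),(139,187))]:
    X,f=tri(a,b); print(n,X.round(3),f.round(1))
go([.519,.255,.056],.31)
E
```

```text
clip [0.635 0.314 0.345] [ 2.7 -0.4 -1.1  1.9]
clip2 [0.617 0.326 0.345] [ 1.4 -0.2 -0.5  1. ]
tip [0.6   0.357 0.184] [-2.7  0.3  1.1 -2.1]
t 2.3 pos [0.5181 0.2563 0.1598] F [0.85 0.21 0.01] w 0.0874
shift mm [ -1.6   0.4 103.8] turn [ 0.0001 -0.0008  0.0027]
```

move_arm --plan '[[[0,0,15],[0,0,-0.008],100],[[0,0,30],[0,0,-0.008],100],[[0,0,45],[0,0,-0.008],100],[[0,0,60],[0,0,-0.008],100],[[0,0,75],[0,0,-0.008],100],[[0,0,75],[0,0,-0.008],100]]'

```text
t: 3.05
eef_pos: [0.5181, 0.2543, 0.0832]
tool_rot: [0.586, 0.81, -0.001, -0.0]
wrist_force: [-0.1, -1.0, -0.1]
grip_width: 0.0881
```

```bash
python3 - <<'E'
from h import *
crop('scene','sF',180,60,300,180,5)
crop('top','tF',120,130,240,270,5)
go([.519,.255,.056],.31)
E
python3 -c "
import cv2,numpy as np
a=cv2.imread('pics/sF.png');b=cv2.imread('pics/tF.png')[:600]
cv2.imwrite('pics/F.png',cv2.resize(np.hstack([a,b]),(800,400)))"
```

```text
t 3.15 pos [0.519  0.2548 0.0846] F [-0.07  0.26 -0.18] w 0.0876
shift mm [ 0.2  0.  28.6] turn [0.     0.     0.0078]
```

View pics/F.png

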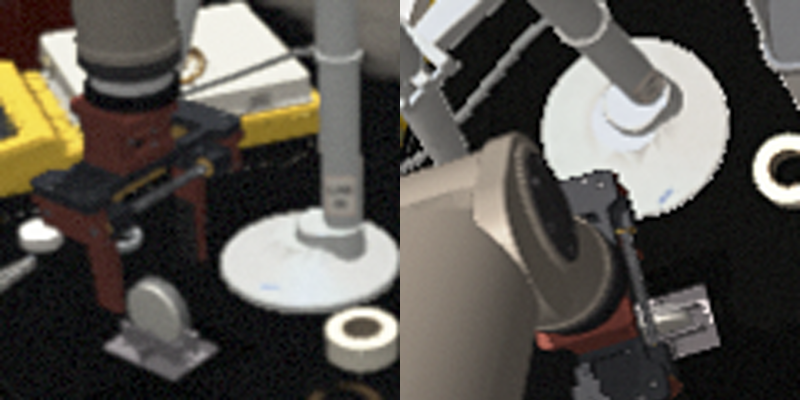

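move_arm --plan '[[[0,0,10],[0,0,0.004],100],[[0,0,20],[0,0,0.004],100],[[0,0,28],[0,0,0.004],100],[[0,0,28],[0,0,0.004],100]]'

```text
t: 3.65
eef_pos: [0.5184, 0.2546, 0.0558]
tool_rot: [0.588, 0.809, -0.001, -0.0]
wrist_force: [-0.1, 0.4, 1.0]
grip_width: 0.0882
```

```bash
python3 - <<'E'
from h import *
crop('scene','sG',200,110,260,180,10)
crop('top','tG',160,200,230,260,10)
go([.519,.255,.056],.31)
E
python3 -c "
import cv2,numpy as np
a=cv2.imread('pics/sG.png')[:600];b=cv2.imread('pics/tG.png')[:600]
cv2.imwrite('pics/G.png',cv2.resize(np.hstack([a,b]),(800,369)))"
```

```text
t 3.75 pos [0.5189 0.2548 0.0566] F [0.13 0.5  0.57] w 0.088
shift mm [0.2 0.1 0.6] turn [-0.0001  0.0001  0.0039]
```

View pics/G.png

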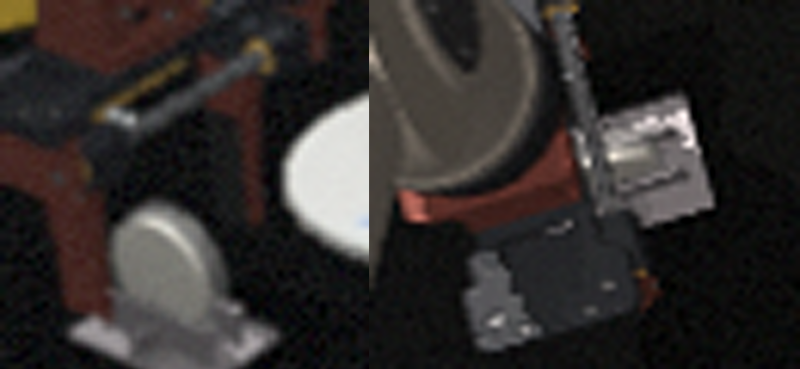

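The dish stands between the open fingers: near finger at crop (85,300), dish at (165,260), far finger at (250,190). Closing gently.

move_arm --plan '[[[0,0,0],[0,0,0.004],30],[[0,0,0],[0,0,0.004],30],[[0,0,0],[0,0,0.004],30],[[0,0,0],[0,0,0.004],30],[[0,0,0],[0,0,0.004],20],[[0,0,0],[0,0,0.004],10],[[0,0,0],[0,0,0.004],10],[[0,0,0],[0,0,0.004],10]]' --force 6

```text
t: 4.75
eef_pos: [0.5189, 0.2548, 0.0566]
tool_rot: [0.589, 0.808, 0.0, -0.0]
wrist_force: [0.7, -1.3, -0.7]
grip_width: 0.0147
```

move_arm --plan '[[[0,0,0],[0,0,0],5],[[0,0,0],[0,0,0],5],[[0,0,-15],[0,0,0],5],[[0,0,-40],[0,0,0],5],[[0,0,-75],[0,0,0],5],[[0,0,-110],[0,0,0],5],[[0,0,-140],[0,0,0],5],[[0,0,-140],[0,0,0],5]]' --force 12

```text
t: 5.75
eef_pos: [0.5205, 0.2554, 0.2]
tool_rot: [0.59, 0.808, 0.003, 0.001]
wrist_force: [0.9, 0.6, -0.4]
grip_width: 0.0145
```

```bash
python3 - <<'E'
from h import *
crop('scene','sH',180,60,280,180,6)
b=[0.51845,-.19164,-.058]
c,s=np.cos(b[2]),np.sin(b[2]); lx,ly=.0127,.0009
P=[b[0]+c*lx-s*ly,b[1]+s*lx+c*ly]; print('slot',P)
go([*P,.21],b[2])
print(sensors.get_obs()['joint_pos'].round(2))
E
```

```text
slot [np.float64(0.5311808153257632), np.float64(-0.1914777004580712)]
t 5.8 pos [0.5194 0.2551 0.1982] F [ 0.63  1.12 -0.13] w 0.015
shift mm [-428.9 -124.9  -12.6] turn [ 0.0024 -0.0016  0.3679]
[-0.87  0.37  0.39  1.85 -0.17  0.94 -0.09]
```

View pics/sH.png

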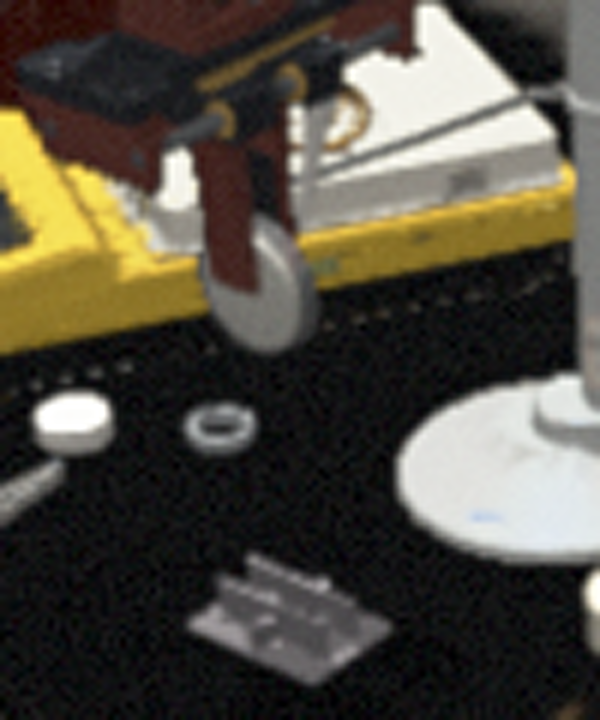

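```bash
cat > ov.py <<'E'
from h import *
import sys
def ov(name,n,win,f,dx,dz,p=None,rot=None):
    o=sensors.get_obs(); T=Ro.from_quat(o['tool_rot']); p=o['eef_pos']; x0,y0,x1,y1=win
    im=imaging.get_image(n)[:,:,::-1]; c=cv2.resize(im[y0:y1,x0:x1],None,fx=f,fy=f,interpolation=cv2.INTER_CUBIC)
    t=np.linspace(0,2*np.pi,60,endpoint=False)
    def dr(L,col):
        q=((proj(n,p+T.apply(np.array(L)))-[x0,y0]+.5)*f-.5).round().astype(int); cv2.polylines(c,[q],True,col,1)
    for s,col in((-1,(0,0,255)),(1,(0,255,0))):
        dr(np.c_[dx+.03*np.cos(t),0*t+s*.0075,dz+.03*np.sin(t)],col)
        dr([[-.01,s*.0075,.014],[.01,s*.0075,.014],[.01,s*.0075,-.03],[-.01,s*.0075,-.03]],(255,255,0))
    cv2.imwrite(f'pics/{name}.png',c)
E
python3 -c "
from ov import *
ov('I','scene',(200,80,250,130),12,0,.0186)"
```

```text
(no output)
```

View pics/I.png

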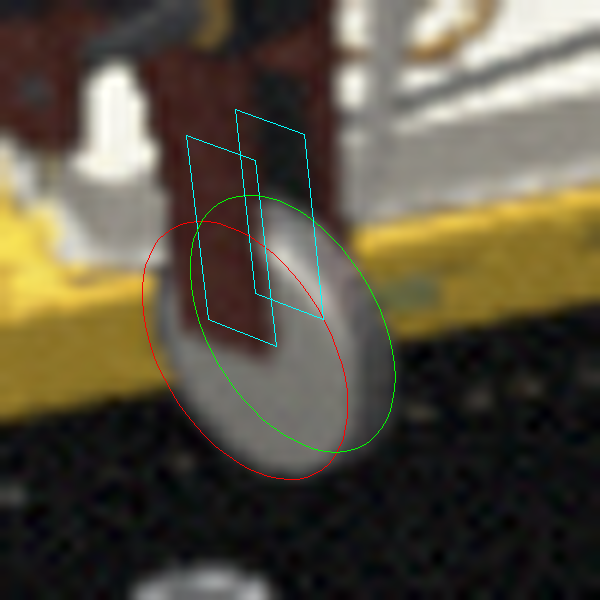

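move_arm --plan '[[[-30,-10,-6],[0,0,0.03],5],[[-70,-21,-12],[0,0,0.06],5],[[-112,-33,-12],[0,0,0.1],5],[[-155,-45,-12],[0,0,0.135],5],[[-198,-58,-12],[0,0,0.17],5],[[-241,-70,-12],[0,0,0.21],5],[[-284,-83,-12],[0,0,0.245],5],[[-327,-95,-12],[0,0,0.28],5],[[-370,-108,-12],[0,0,0.32],5],[[-405,-118,-12],[0,0,0.35],5],[[-429,-125,-12],[0,0,0.368],5],[[-429,-125,-12],[0,0,0.368],5]]'

```text
t: 7.35
eef_pos: [0.5287, -0.1951, 0.2081]
tool_rot: [0.729, 0.684, -0.001, -0.0]
wrist_force: [-0.7, 1.0, -0.5]
grip_width: 0.0146
```

```bash
python3 -c "
from ov import *
go([.5312,-.1915,.21],-.058)
print(sensors.get_obs()['joint_pos'].round(2))
ov('J','scene',(290,160,370,235),8,0,.0186)
crop('top','K',300,150,420,260,6)
go([.5312,-.1915,.21],-.058)
"
```

```text
t 7.35 pos [ 0.5287 -0.1951  0.2081] F [-0.7   0.95 -0.47] w 0.0146
shift mm [ 3.7  2.3 -1.9] turn [-0.0018  0.0011 -0.006 ]
[-0.25  0.37  0.62  1.89 -0.26  0.97  0.43]
t 7.45 pos [ 0.5297 -0.1917  0.2081] F [-0.16  0.24  0.3 ] w 0.0147
shift mm [ 0.3  1.5 -1.9] turn [-0.0015 -0.0005 -0.0009]
```

View pics/J.png

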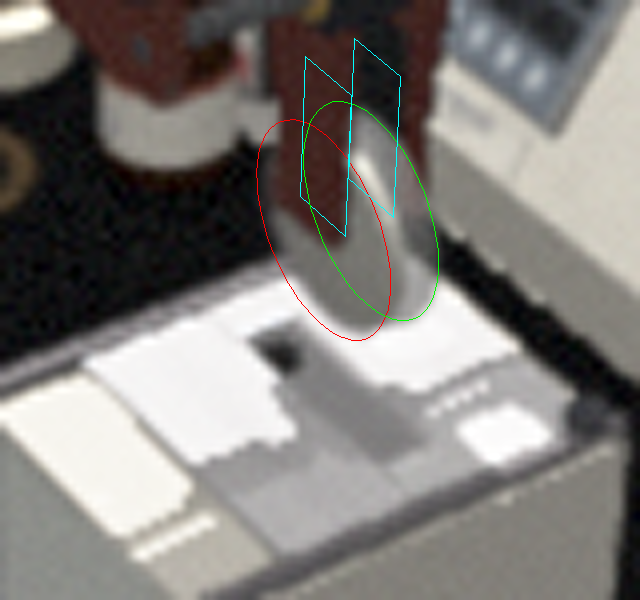

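View pics/K.png

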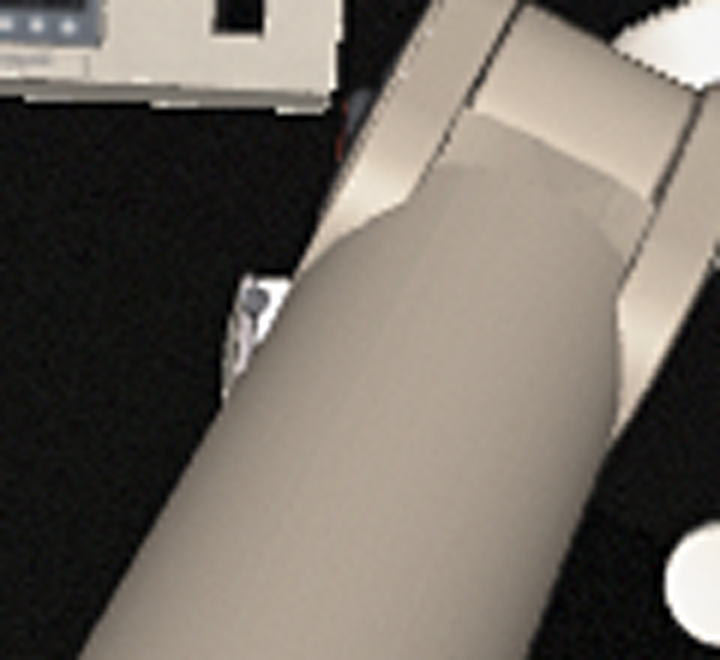

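move_arm --plan '[[[0,1,12],[0,0,0],5],[[0,1,22],[0,0,0],5],[[0,1,25],[0,0,0],5],[[0,1,25],[0,0,0],5]]'

```text
t: 7.95
eef_pos: [0.5315, -0.1916, 0.1832]
tool_rot: [0.727, 0.686, -0.0, -0.0]
wrist_force: [-0.6, -0.2, 0.2]
grip_width: 0.0148
```

```bash
python3 -c "
from ov import *
go([.5312,-.1915,.1786],-.058)
ov('L','scene',(290,170,370,235),9,0,.0186)
go([.5312,-.1915,.1786],-.058)
"
```

```text
t 7.95 pos [ 0.5315 -0.1916  0.1832] F [-0.59 -0.17  0.16] w 0.0148
shift mm [ 0.1 -0.3  4.6] turn [-0.0008 -0.      0.0003]
t 8.0 pos [ 0.5317 -0.1918  0.1836] F [-0.   -0.    0.48] w 0.0147
shift mm [ 0.3 -0.6  5. ] turn [-0.0001  0.0001  0.0001]
```

View pics/L.png

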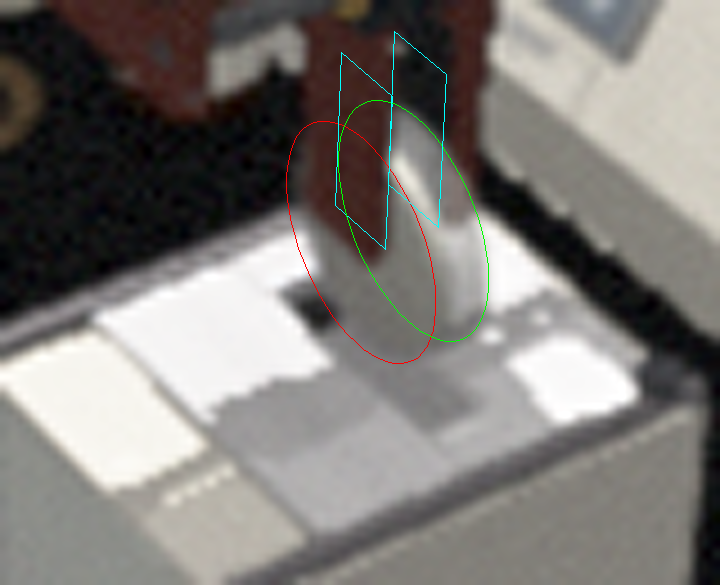

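```bash
python3 -c "
from h import *
print(proj('scene',[[.5312,-.1915,.13],[.5317,-.1918,.135]]), (proj('scene',[[.5312,-.1915,.13],[.5317,-.1918,.135]])-[290,170])*9)
"
```

```text
[[331.7036255  208.05353494]
 [332.05163896 206.2293578 ]] [[375.33262946 342.4818145 ]
 [378.4647506  326.06422024]]
```

move_arm --plan '[[[0,-0.5,3],[0,0,0],5],[[0,-0.5,5],[0,0,0],5],[[0,-0.5,6],[0,0,0],5],[[0,-0.5,7],[0,0,0],5],[[0,-0.5,7],[0,0,0],5]]'

```text
t: 8.62
eef_pos: [0.5311, -0.1919, 0.1766]
tool_rot: [0.727, 0.686, -0.0, -0.0]
wrist_force: [0.4, 0.2, -0.4]
grip_width: 0.0148
```

move_arm --plan '[[[0,0,1],[0,0,0],5],[[0,0,2],[0,0,0],5],[[0,0,2],[0,0,0],5]]'

```text
t: 9.0
eef_pos: [0.5311, -0.1918, 0.1746]
tool_rot: [0.727, 0.686, -0.0, -0.0]
wrist_force: [-0.6, 0.0, 0.3]
grip_width: 0.0149
```

move_arm --plan '[[[0,0,1],[0,0,0],5],[[0,0,2],[0,0,0],5],[[0,0,2],[0,0,0],5]]'

```text
t: 9.38
eef_pos: [0.5312, -0.1918, 0.1725]
tool_rot: [0.727, 0.686, -0.0, -0.0]
wrist_force: [0.2, -0.3, 0.7]
grip_width: 0.0146
```

move_arm --plan '[[[0,0,1.5],[0,0,0],5],[[0,0,3],[0,0,0],5],[[0,0,4.5],[0,0,0],5],[[0,0,5],[0,0,0],5]]'

```text
t: 9.88
eef_pos: [0.5311, -0.1918, 0.1675]
tool_rot: [0.727, 0.686, -0.0, -0.0]
wrist_force: [-0.3, 0.1, -1.1]
grip_width: 0.0146
```

move_arm --plan '[[[0,0,1.5],[0,0,0],5],[[0,0,3],[0,0,0],5],[[0,0,4.5],[0,0,0],5],[[0,0,5],[0,0,0],5]]'

```text
t: 10.38
eef_pos: [0.5311, -0.1919, 0.1625]
tool_rot: [0.727, 0.686, -0.0, -0.0]
wrist_force: [0.3, 0.4, 0.2]
grip_width: 0.0146
```

```bash
python3 -c "
from ov import *
ov('M','scene',(290,170,370,235),9,0,.0186)
go([.5312,-.1915,.1536],-.058)
"
```

```text
t 10.43 pos [ 0.5311 -0.1919  0.1625] F [-0.11  0.15 -0.07] w 0.0147
shift mm [0.4 0.  8.9] turn [-0.0002 -0.     -0.0001]
```

View pics/M.png

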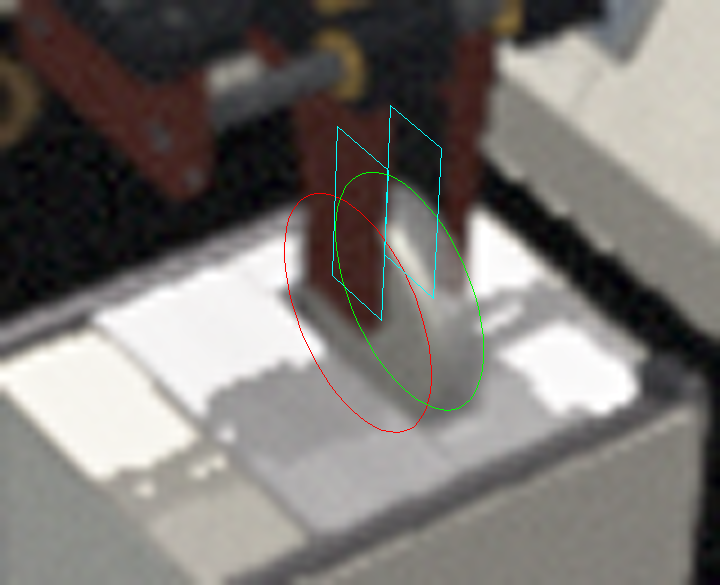

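The picture shows the dish sinking into the slot: its lower part is cut off along the slot line (310,300)–(450,410), and there is no contact force. Next I'll lower to the rollers.

move_arm --plan '[[[0,0,1.5],[0,0,0],5],[[0,0,3],[0,0,0],5],[[0,0,4.5],[0,0,0],5],[[0,0,6],[0,0,0],5],[[0,0,6],[0,0,0],5]]'

```text
t: 11.05
eef_pos: [0.5311, -0.1918, 0.1565]
tool_rot: [0.727, 0.686, -0.0, -0.0]
wrist_force: [0.8, 0.2, -0.7]
grip_width: 0.0149
```

move_arm --plan '[[[0,0,1],[0,0,0],5],[[0,0,2],[0,0,0],5],[[0,0,3],[0,0,0],5],[[0,0,3],[0,0,0],5]]'

```text
t: 11.55
eef_pos: [0.5313, -0.1913, 0.1535]
tool_rot: [0.727, 0.686, 0.0, -0.0]
wrist_force: [0.7, 3.1, 1.9]
grip_width: 0.0146
```

Fy of +3.1 N says the dish sits slightly off toward −y (tool x is +y), so I'll ease it over 1 mm.

move_arm --plan '[[[0.7,0,0],[0,0,0],5],[[1.2,0,0],[0,0,0],5],[[1.2,0,0],[0,0,0],5]]'

```text
t: 11.92
eef_pos: [0.5313, -0.1907, 0.1537]
tool_rot: [0.727, 0.686, 0.0, 0.0]
wrist_force: [-0.0, 2.0, 0.4]
grip_width: 0.0145
```

move_arm --plan '[[[0,0,1],[0,0,0],5],[[0,0,1.5],[0,0,0],5],[[0,0,1.5],[0,0,0],5]]'

```text
t: 12.3
eef_pos: [0.5313, -0.1911, 0.1523]
tool_rot: [0.727, 0.686, -0.0, 0.0]
wrist_force: [-0.3, 1.8, 4.0]
grip_width: 0.0147
```

The rollers are felt: Fz 4 N at about 26 mm of insertion. Releasing.

move_arm --plan '[[[0,0,-1],[0,0,0],5],[[0,0,-1],[0,0,0],40],[[0,0,-1],[0,0,0],40],[[0,0,-1],[0,0,0],40],[[0,0,-1],[0,0,0],40],[[0,0,-10],[0,0,0],40],[[0,0,-30],[0,0,0],40],[[0,0,-60],[0,0,0],40],[[0,0,-60],[0,0,0],40]]'

```text
t: 13.42
eef_pos: [0.5327, -0.1914, 0.2147]
tool_rot: [0.727, 0.686, 0.001, 0.002]
wrist_force: [-0.5, -1.4, -0.4]
grip_width: 0.0348
```

```bash
python3 -c "
from ov import *
crop('scene','N',290,150,370,235,8)
go([.5312,-.1907,.1536],-.058)
"
```

```text
t 13.47 pos [ 0.5319 -0.1909  0.2133] F [-0.61 -0.33 -0.25] w 0.0348
shift mm [ 0.1 -0.9 59.7] turn [ 0.0025 -0.      0.0001]
```

View pics/N.png

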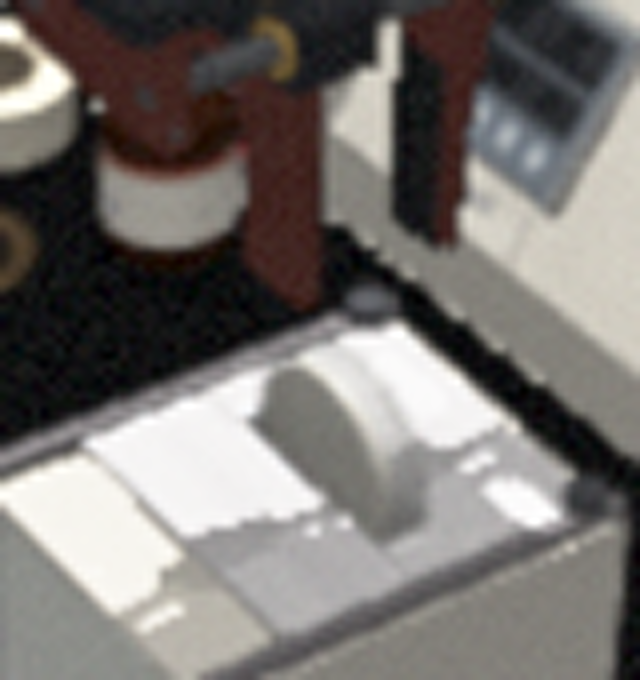

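The dish stands in the slot, about 35 mm showing (top edge near crop (320,365)). I'll close the fingers and push from above.

move_arm --plan '[[[0,-0.5,0],[0,0,0],0],[[0,-0.5,0],[0,0,0],0],[[0,-0.5,0],[0,0,0],0],[[0,-0.5,8],[0,0,0],0],[[0,-0.5,18],[0,0,0],0],[[0,-0.5,25],[0,0,0],0],[[0,-0.5,29],[0,0,0],0],[[0,-0.5,29],[0,0,0],0]]' --force 10

```text
t: 14.48
eef_pos: [0.5306, -0.1907, 0.1828]
tool_rot: [0.727, 0.686, -0.0, -0.0]
wrist_force: [-0.5, -0.3, 0.1]
grip_width: 0.0003
```

move_arm --plan '[[[0,0,1.5],[0,0,0],0],[[0,0,3],[0,0,0],0],[[0,0,4.5],[0,0,0],0],[[0,0,6],[0,0,0],0],[[0,0,7],[0,0,0],0],[[0,0,7],[0,0,0],0]]'

```text
t: 15.22
eef_pos: [0.531, -0.1907, 0.1763]
tool_rot: [0.727, 0.686, 0.0, 0.0]
wrist_force: [-0.6, 0.3, 4.0]
grip_width: 0.0001
```

move_arm --plan '[[[0,0,1.5],[0,0,0],0],[[0,0,3],[0,0,0],0],[[0,0,3],[0,0,0],0]]'

```text
t: 15.6
eef_pos: [0.5307, -0.1906, 0.173]
tool_rot: [0.727, 0.686, -0.0, -0.0]
wrist_force: [0.1, -0.3, 3.7]
grip_width: 0.0004
```

move_arm --plan '[[[0,0,1.5],[0,0,0],0],[[0,0,3],[0,0,0],0],[[0,0,3],[0,0,0],0]]'

```text
t: 15.98
eef_pos: [0.5306, -0.1906, 0.1699]
tool_rot: [0.727, 0.686, -0.0, -0.0]
wrist_force: [-0.5, -0.2, 1.9]
grip_width: 0.0006
```

move_arm --plan '[[[0,0,1.5],[0,0,0],0],[[0,0,3],[0,0,0],0],[[0,0,3],[0,0,0],0]]'

```text
t: 16.35
eef_pos: [0.5306, -0.1906, 0.1669]
tool_rot: [0.727, 0.686, -0.0, -0.0]
wrist_force: [0.6, 0.6, 1.6]
grip_width: 0.0002
```

move_arm --plan '[[[0,0,1.5],[0,0,0],0],[[0,0,3],[0,0,0],0],[[0,0,4],[0,0,0],0],[[0,0,4],[0,0,0],0]]'

```text
t: 16.85
eef_pos: [0.5305, -0.1906, 0.1628]
tool_rot: [0.727, 0.686, -0.0, -0.0]
wrist_force: [0.9, -0.2, -0.1]
grip_width: 0.0006
```

move_arm --plan '[[[0,0,1.5],[0,0,0],0],[[0,0,3],[0,0,0],0],[[0,0,4],[0,0,0],0],[[0,0,4],[0,0,0],0]]'

```text
t: 17.35
eef_pos: [0.5305, -0.1906, 0.1589]
tool_rot: [0.727, 0.686, -0.0, -0.0]
wrist_force: [-0.0, -0.2, -0.1]
grip_width: 0.0005
```

move_arm --plan '[[[0,0,1.5],[0,0,0],0],[[0,0,3],[0,0,0],0],[[0,0,4.5],[0,0,0],0],[[0,0,5],[0,0,0],0],[[0,0,5],[0,0,0],0]]'

```text
t: 17.98
eef_pos: [0.5308, -0.1907, 0.1541]
tool_rot: [0.727, 0.686, -0.0, -0.0]
wrist_force: [0.6, -0.2, -0.3]
grip_width: 0.0008
```

```bash
python3 -c "
from ov import *
crop('scene','Q',270,150,380,270,6)
go([.5312,-.1907,.1536],-.058)
"
```

```text
t 18.02 pos [ 0.5308 -0.1907  0.1542] F [ 0.31 -0.26  0.03] w 0.0006
shift mm [0.  0.4 0.6] turn [-0.     -0.     -0.0001]
```

View pics/Q.png

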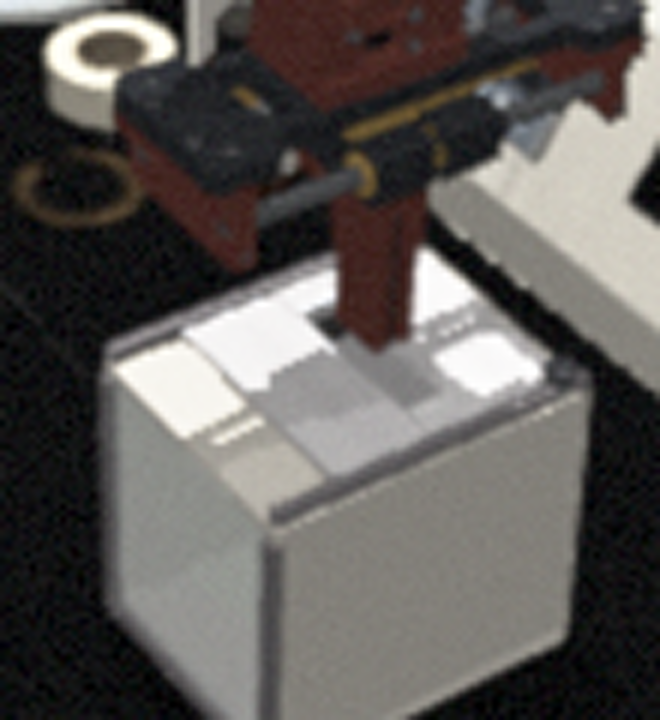

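The slot around the fingers (crop (330,320)–(430,400)) looks empty and the force fell to zero, so the dish has dropped. Raising and checking.

move_arm --plan '[[[0,0,-15],[0,0,0],0],[[0,0,-45],[0,0,0],0],[[0,0,-80],[0,0,0],0],[[0,0,-110],[0,0,0],0],[[0,0,-110],[0,0,0],0],[[0,0,-110],[0,0,0],0]]'

```text
t: 18.77
eef_pos: [0.5305, -0.1904, 0.2641]
tool_rot: [0.727, 0.686, 0.0, -0.0]
wrist_force: [0.4, 0.4, -0.8]
grip_width: 0.0003
```

```bash
python3 -c "
from ov import *
crop('scene','Ra',200,100,400,340,3)
crop('scene','R',270,160,380,285,6)
go([.5312,-.1907,.1536],-.058)
"
```

```text
t 18.88 pos [ 0.5302 -0.1904  0.2633] F [-1.24  0.15 -0.66] w 0.0001
shift mm [ -0.3   1.2 109.7] turn [-0.0017 -0.0003  0.    ]
```

View pics/R.png

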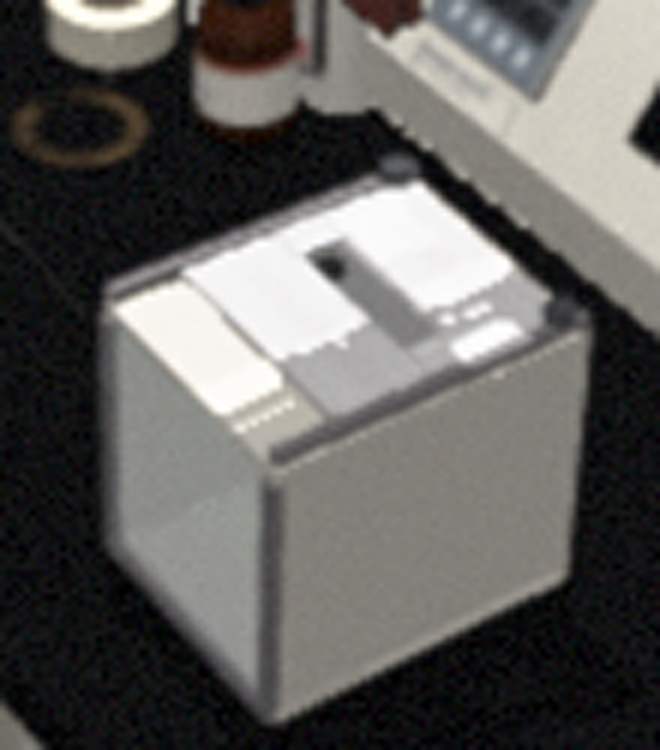

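View pics/Ra.png

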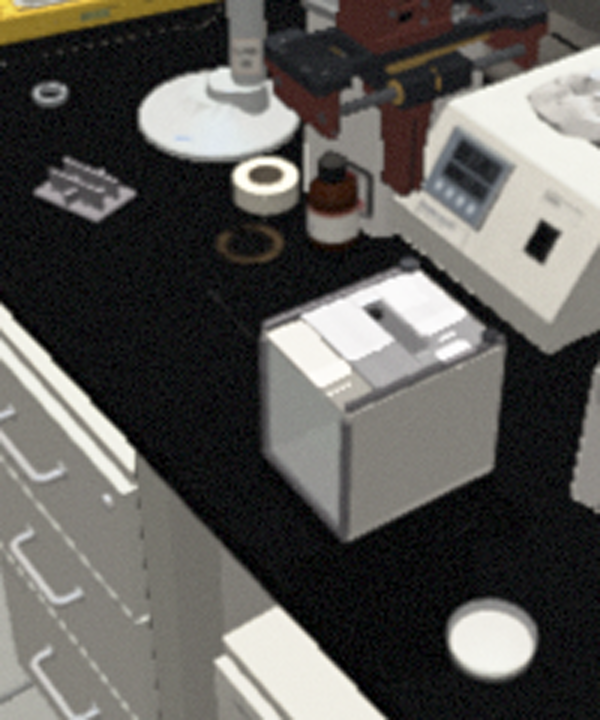

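```bash
python3 -c "
from h import *
a=cv2.imread('pics/scene0.png').astype(int); b=imaging.get_image('scene')[:,:,::-1].astype(int)
cv2.imwrite('pics/end_scene.png',b)
f=lambda m:cv2.resize(np.clip((m[205:285,285:375]-90)*2.5,0,255).astype(np.uint8),None,fx=4.4,fy=4.4,interpolation=cv2.INTER_CUBIC)
cv2.imwrite('pics/S.png',np.hstack([f(a),f(b)]))
d=np.abs(a-b).max(2)
for n,(u0,v0,u1,v1) in dict(bottle=(300,150,324,182),tape=(275,148,301,172),flat=(345,298,382,328),slot=(320,198,348,222),front=(290,225,316,268)).items(): print(n,(d[v0:v1,u0:u1]>25).mean().round(3))
"
```

```text
bottle 0.0
tape 0.0
flat 0.0
slot 0.271
front 0.059[ WARN:0@2.973] global loadsave.cpp:1063 imwrite_ Unsupported depth image for selected encoder is fallbacked to CV_8U.
```

View pics/S.png

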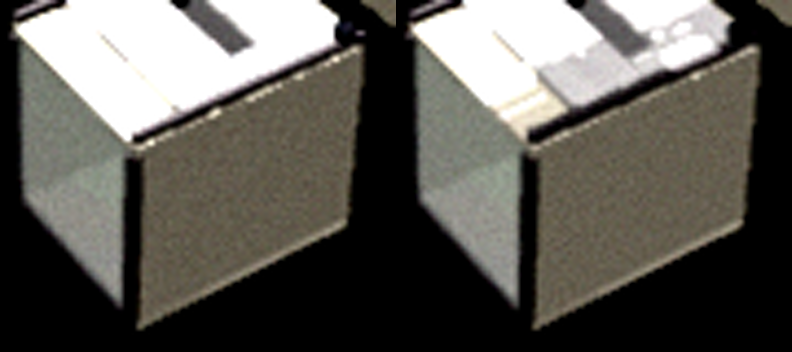

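No dish is visible through the front, so I'll move the arm aside and look down into the slot from above.

move_arm --plan '[[[30,0,0],[0,0,0],0],[[70,0,-10],[0,0,0],0],[[110,0,-20],[0,0,0],0],[[150,0,-20],[0,0,0],0],[[190,0,-20],[0,0,0],0],[[220,-20,-20],[0,0,0],0],[[250,-30,-20],[0,0,0],0],[[280,-40,-20],[0,0,0],0],[[300,-40,-20],[0,0,0],0],[[300,-40,-20],[0,0,0],0]]'

```text
t: 20.18
eef_pos: [0.5084, 0.1123, 0.2837]
tool_rot: [0.726, 0.687, -0.0, 0.0]
wrist_force: [0.3, -0.9, 0.9]
grip_width: 0.0003
```

```bash
python3 -c "
from h import *
b=imaging.get_image('top')[:,:,::-1]; a=cv2.imread('pics/top0.png'); cv2.imwrite('pics/end_top.png',b)
s=imaging.get_image('scene')[:,:,::-1]; a2=cv2.imread('pics/scene0.png')
g=lambda m:cv2.resize(m[205:235,340:385],(390,260),interpolation=cv2.INTER_CUBIC)
h=lambda m:cv2.resize(m[192:226,312:356],(390,300),interpolation=cv2.INTER_CUBIC)
e=lambda m:np.clip(m.astype(float)*1.2,0,255).astype(np.uint8)
cv2.imwrite('pics/T.png',e(np.vstack([np.hstack([g(a),g(b)]),np.hstack([h(a2),h(s)])])))
print(sensors.get_obs()['eef_pos'])
"
```

```text
[0.50858996 0.10994368 0.28391912]
```

View pics/T.png

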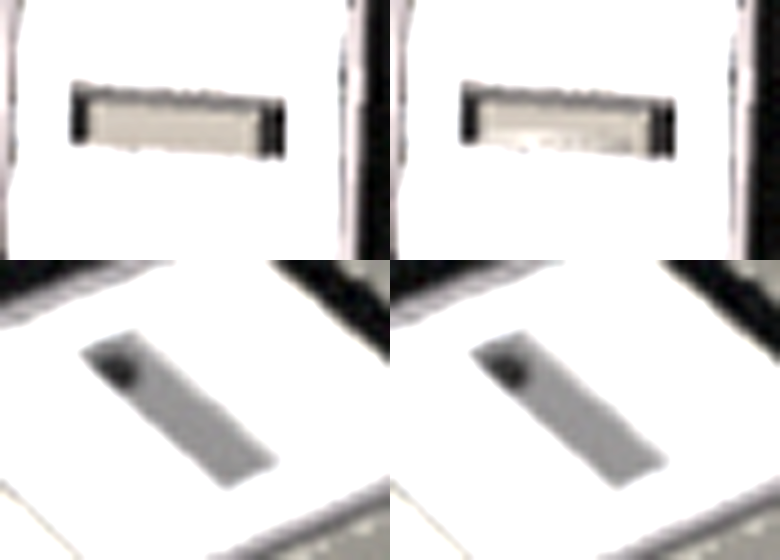

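View pics/end_top.png

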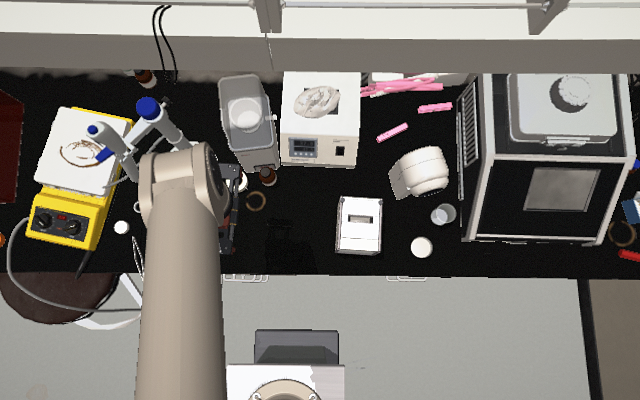

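From above, the slot is clear and both rollers are visible at its ends. A new faint bright edge deep inside (right panel, (520–640,145)) is consistent with the dish lying at the bottom. The bystanders are unchanged.

```bash
python3 -c "
from station import sensors, job
o=sensors.get_obs(); print(o['t'],o['wrist_force'],abs(o['joint_vel']).max()); print(job.job_done())"
```

```text
20.275 [ 0.12047858 -0.51344802  0.84822574] 0.010912661300613113
the job is handed in; nothing more can be done
None
```

The dish went through the slot and into the discard box, and I handed the job in at about 20 s.

**What I did:** I located the stand, box and slot from both cameras; the plate is shifted about +12.5 mm in x. I gripped the dish with 6–12 N and lowered it into the slot. The slot was where I measured it, so no searching was needed, only a 1.2 mm nudge in y. I set the dish on the rollers (about 4 N), let go, and pushed it down from above with closed fingers. The push peaked at about 4 N and fell to zero with about 19 mm still showing. I carried on down to 10 mm above the plate, meeting no resistance.

**Last checks:**
- **Slot:** both views show it clear, with the rollers at its ends. From above there is a new faint bright edge deep inside.
- **Bystanders:** in the scene view the pixels around the bottle, tape roll and flat dish had not changed from the start. Parts of that view had changed around the slot and box front, which I put down to the arm's shadow.
- **Forces:** the highest reading was about 4 N vertical and 3 N sideways. I read forces only at the end of each move.
- **Arm:** at hand-in it was clear of everything, with no contact force beyond sensor noise.

**Not confirmed:** I could not see the dish through the clear front, which shows only the front strip of the floor. That it lies inside rests on the empty slot, the force drop and the new bright edge.

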